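# Release the trim saw's flap and hold it at its balance point

### The job

Open the small blue trim saw for inspection: press the red release pedal fully down to its stop so that the latch lets go and the flap pops ajar, then take the flap by its steel bar handle and swing it up to its over-centre balance point, standing straight up above its hinge, never letting it go far over to the back. The flap tips either way if let go, so finish with the handle still gripped and the flap held still and upright; leave the core, the bottle and the wrench where they are.

Things in the scene. Friction and masses are not known exactly. Their poses are not given: they have to be found in the camera images.
- saw: benchtop trim saw, fixed: open blue steel tub 190 mm (its own x) by 280 mm (y) by 90 mm high, covered by the hinged flap; a grey motor lies behind it. Origin: centre of the tub's underside, on the bench. Its own -x points from the hinge side to the handle side, its y runs along the hinge line, z up. Its yaw differs from run to run. A steel latch bolt on the handle side, 105 mm to its +y, hooks 10 mm over the flap's edge
- flap (a joint): angle of the flap in rad: 0 shut and latched, about 0.13 popped ajar, 1.571 straight up, which is its balance point (its mass lies in its own plane through the hinge), 2.2 fallen back against its rear stop. Free hinge with little friction: off balance it falls shut or falls back. Mass about 0.5 to 0.75 kg. The latch blocks it until the pedal has been pressed; then a spring plunger lifts it ajar and keeps it so while the pedal rises again
- flap_hinge (a point): middle of the flap's hinge line, 96 mm above the bench; the line runs along the saw's y
- flap_grip (a point): middle of the flap's handle bar: round steel bar 12 mm thick, 120 mm long, parallel to the hinge line and 235 mm from it, in the plane of the flap (a blue frame 190 mm deep, 280 mm wide, 8 mm thick with a clear pane). The bar stands 45 mm clear of the flap's free edge on two 10 mm stems at its ends, so it can be straddled from above at every flap angle; it may turn in the grip as the flap swings. 96 mm above the bench when shut, about 127 mm ajar, 331 mm at balance
- pedal (a joint): angle of the release pedal in rad: 0 up, 0.25 fully down on its stop. Sprung: needs about 3 N at the start and 9 to 14 N at the stop, at the rubber pad; rises again when released. The latch lets go at about 0.16 rad; keep the pedal down about half a second so that the flap can rise
- pedal_pad (a point): press point on top of the black rubber pad of the red pedal plate (105 by 70 mm), 78 mm from the pedal's hinge toward its free end, about 54 mm above the bench with the pedal up; it moves down about 19 mm (and 2 mm outward) to the stop. The pedal stands on its own dark steel base 140 by 90 mm fixed to the bench
- core_mid (a point): bystander: reddish drill core standing upright, 50 mm across, 90 mm high; the point is half-way up
- bottle_mid (a point): bystander: white bottle with blue cap, 56 mm across, 140 mm high; the point is half-way up
- wrench_grip (a point): bystander: steel wrench 160 mm long lying on the bench; the point is on its handle
There are look-alikes about, which are no part of the job. What is meant by the part that bears pedal is not turquoise, and is the smaller of those in its own colour.

How it is judged:
On the way:
1. the release pedal is pressed fully down to its stop (value of joint pedal above 0.225 rad), for 0.2 s.
At the end, for the whole second after the job is handed in: the flap stands within 0.08 rad of straight up, moves slower than 0.1 rad/s, the gripper's fingers hold it (contact force above 2 N), the pedal is up again (below 0.06 rad) (value of joint flap between 1.4908 and 1.6508 rad and velocity of joint flap between -0.1 and 0.1 rad/s and contact force between the fingers and flap above 2 N and value of joint pedal below 0.06 rad); the arm keeps its last pose, push and grip.
It fails at once if the flap goes more than about 20 degrees past upright to the back (value of joint flap above 1.92 rad).
It fails at once if the core, bottle or wrench is shifted by more than 25 mm (distance of any of core_mid, bottle_mid, wrench_grip from where it was at the start of the episode above 0.025 m).
It also fails if it takes over 51 s, if anything falls off the work surface, if the arm or the gripper's body presses on something with over 40 N, if the wrist force passes 120 N, or if a joint passes its speed limit or range.

### The arm

A 7-joint arm with a two-finger parallel gripper is mounted at the origin on the work surface. World frame = base frame: x ahead of the robot, y to its left, z up, the work surface at z = 0. Lengths are in m, angles in rad, forces in N, time in s.
With the tool pointing down it reaches from about 0.425 to 0.875 m from the base axis. Payload 4.7 kg.
Tool frame: the origin (TCP) lies on the mounting face of the last link; the fingertips stand 182 mm ahead of it and the grasp point (between the pads) lies 164 mm ahead of it; x points along the fingers, y is the direction in which the jaws open and shut, and the axes are right-handed (so a half turn about x gives the same grasp; the last joint's range is limited). The gripper opens to 87 mm and grips with 3 to 60 N. Pads are 19 mm wide; open, the fingers measure 117 mm over their backs; the gripper's body (75 mm by 190 mm) begins 51 mm behind the grasp point.
Start: joints at [-1.296, 0.321, -0.07, 1.45, 0.023, 1.371, -0.057], TCP at [0.168, 0.628, 0.405] pointing down, gripper open.
Joint ranges: [-2.86, 2.86], [-0.3, 2.09], [-1.38, 1.24], [0.06, 2.45], [-1.56, 4.7], [0.09, 2.05], [-2.69, 2.69]. Speed limits (rad/s): [2.57, 2.57, 3.14, 3.14, 3.14, 3.14, 3.14].

### API

Orientations are given as a rotation vector (axis times angle).
In Python, from bench import monitor, get_image, ctrl gives the robot as it stands.
- The arm moves only by the shell command python3 -m creep 'ROWS' [FORCE]. ROWS is JSON, a list of rows, each a list of 7 numbers: the shift along the tool's x, y, z in mm, then the turn, a rotation vector about the tool's x, y, z in rad, then the finger opening in mm, from 0 to 87. A call has 1 to 5 rows; each row shifts and turns the commanded pose from where the row before left it, along the tool's axes as they then stand; what a row does not reach is not made up. A row lasts 1/10 s, in which the tool goes at most 50 mm and 8.59 degrees, less where a joint would pass 70% of its speed; a pose out of reach is approached as far as the arm can. A call is refused whole if a number of a shift passes 50 or a number of a turn 0.15, either way. A call with a gripper value outside its range is refused whole. The fingers move at their own pace and stop on an object; FORCE is the grip in N (left out, the last holds). Time passes only in rows, so rows that do not move let the fingers close. It gives the time, the measured TCP pose, the force and the opening at its end, in the units of the state.
- monitor.get_state(): the state, without advancing time (a new reading comes with each control period).
- get_image(name): name is "scene" or "top" or "wrist"; returns a dict with "img" (420x560x3 uint8, red, green, blue), "mtx" (3x3 intrinsics, pixels), "view" (4x4, takes a point from world to camera coordinates). Camera axes: x right, y up, looking along -z (the intrinsics and any distortion apply to the point x, -y, -z); pixel columns grow to the right and rows downward; lengths in m; the calibration is good to about 2 mm. The wrist camera is an equidistant fisheye: a pixel r from the principal point sees the ray r / f radians off the axis. A picture is of the moment at which its call begins. There is no depth.
- ctrl.close_job(): hands the job in, once; it reports no verdict.
The state is a dict: "time": time; "joint_positions": joint angles; "qd": joint speeds; "joint_torque": joint torques, N m; "position": TCP position; "tool_rot": TCP orientation; "ft_force": force on the tool from outside, world axes, zero at the start; "torque": the same for the moment, N m; "grip_width": opening from 0.0 (shut) to 1.0 (fully open).
Only numpy, scipy, OpenCV 4.12 (cv2) and the standard library are available. Lean on these libraries where they do the work, as an engineer would, in place of code of your own. Each camera call takes 0.05 s, during which the arm holds its last target.

## Working session

There is one attempt and no reset: what is moved stays moved. The work goes in short steps, Python scripts to look and compute and a shell command to move; the robot and the scene stay as the last step left them, time stands still between calls to the robot, and variables do not carry over. Pictures are saved under pics/ and viewed, and the job is handed in when it is done.

```bash
ls; mkdir -p pics; python3 - <<'E'
from bench import monitor,get_image
import cv2,numpy as np
s=monitor.get_state()
for k,v in s.items(): print(k,np.round(v,4))
for n in ["scene","top","wrist"]:
    d=get_image(n); cv2.imwrite(f"pics/{n}0.png",d["img"][:,:,::-1]); np.savez(f"pics/{n}0.npz",**d)
    print(n,np.round(d["mtx"],1).tolist(),np.round(d["view"],4).tolist())
E
```

```text
pics
time 0.0
joint_positions [-1.2959  0.3218 -0.0701  1.4517  0.0226  1.3708 -0.0569]
qd [-0.0001 -0.0011 -0.0013  0.001   0.0025  0.0006  0.0001]
joint_torque [ 4.00000e-04 -4.91293e+01 -4.03500e-01 -3.12527e+01 -6.39000e-02
  4.40000e-02  2.00000e-04]
position [0.1676 0.6278 0.4036]
tool_rot [ 0.2032  1.5612 -0.2062]
ft_force [ 0.3814 -0.0804  0.4224]
torque [-0.0158  0.0041 -0.0178]
grip_width 1.0021
scene [[412.9, 0.0, 278.7], [0.0, 412.9, 209.9], [0.0, 0.0, 1.0]] [[-0.6173, 0.7867, -0.0092, 0.3552], [-0.6647, -0.5153, 0.5409, 0.2812], [0.4208, 0.34, 0.841, -1.6689], [0.0, 0.0, 0.0, 1.0]]
top [[432.0, 0.0, 277.6], [0.0, 432.0, 218.6], [0.0, 0.0, 1.0]] [[0.0008, -1.0, -0.0033, -0.0437], [0.9972, 0.0005, 0.0754, -0.5237], [-0.0754, -0.0034, 0.9971, -1.3171], [0.0, 0.0, 0.0, 1.0]]
wrist [[325.2, 0.0, 273.3], [0.0, 325.2, 212.1], [0.0, 0.0, 1.0]] [[0.2584, 0.966, -0.0013, -0.6486], [-0.9309, 0.2487, -0.2676, 0.0315], [-0.2582, 0.0703, 0.9635, -0.3905], [0.0, 0.0, 0.0, 1.0]]
```

View pics/scene0.png

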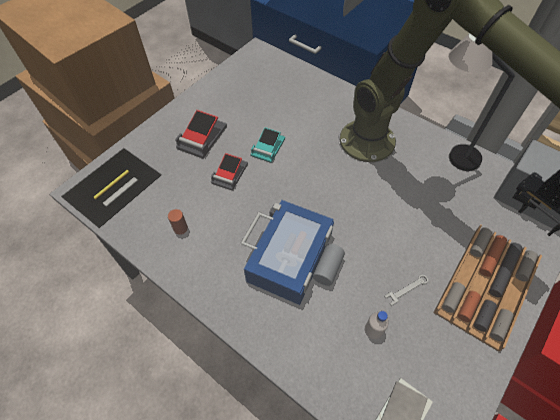

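View pics/top0.png

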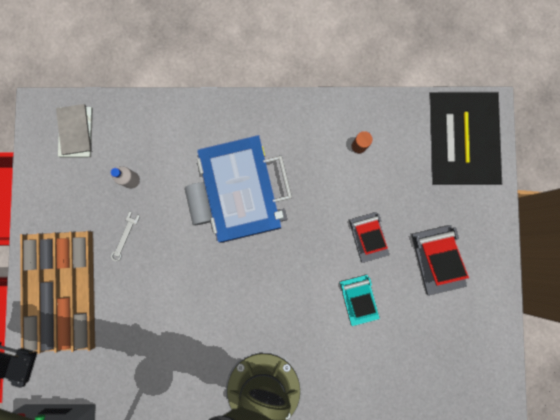

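View pics/wrist0.png

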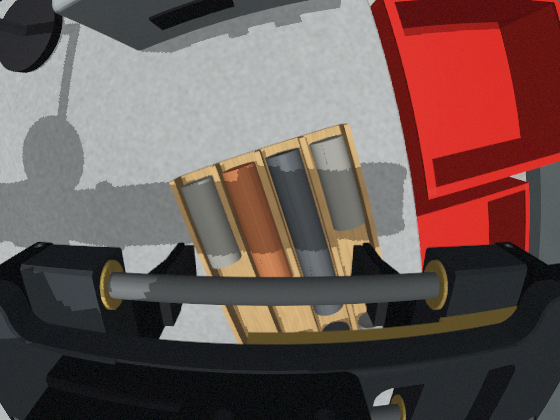

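The three views show the saw near top pixel (240,190). The smaller red pedal is at top (370,237) and scene (230,170), and the larger red and turquoise ones are decoys. I'll zoom in and measure next.

```bash
cat > h.py <<'E'
import numpy as np,cv2
from scipy.spatial.transform import Rotation as R
def load(n): return dict(np.load(f"pics/{n}.npz"))
def proj(d,p):
    c=d["view"]@np.append(p,1); q=np.array([c[0],-c[1],-c[2]]); u=d["mtx"]@q; return u[:2]/u[2]
def ray(d,px,fish=False):
    K=d["mtx"]; x=(px[0]-K[0,2])/K[0,0]; y=(px[1]-K[1,2])/K[1,1]
    if fish:
        r=np.hypot(x,y); s=np.sin(r)/r if r>1e-9 else 1; q=np.array([x*s,y*s,np.cos(r)])
    else: q=np.array([x,y,1.])
    v=np.array([q[0],-q[1],-q[2]]); Rm=d["view"][:3,:3]; o=-Rm.T@d["view"][:3,3]
    w=Rm.T@v; return o,w/np.linalg.norm(w)
def onz(d,px,z,fish=False):
    o,w=ray(d,px,fish); return o+w*(z-o[2])/w[2]
def tri(rs):
    A=np.zeros((3,3));b=np.zeros(3)
    for o,w in rs:
        P=np.eye(3)-np.outer(w,w);A+=P;b+=P@o
    p=np.linalg.solve(A,b); return p,[np.linalg.norm(np.cross(p-o,w)) for o,w in rs]
E
python3 - <<'E'
from h import *
def crop(n,x,y,w,h,k,f):
    i=load(n)["img"][y:y+h,x:x+w,::-1]; return cv2.imwrite(f"pics/{f}.png",cv2.resize(i,None,fx=k,fy=k,interpolation=cv2.INTER_CUBIC))
crop("top0",180,125,120,125,5,"ctop_saw")
crop("scene0",230,190,120,115,5,"cscene_saw")
a=load("top0")["img"][200:275,340:400,::-1]; b=load("scene0")["img"][140:200,200:260,::-1]
a=cv2.resize(a,None,fx=6,fy=6,interpolation=cv2.INTER_CUBIC);b=cv2.resize(b,None,fx=6,fy=6,interpolation=cv2.INTER_CUBIC)
o=np.zeros((450,730,3),np.uint8);o[:450,:360]=a;o[:360,370:730]=b;cv2.imwrite("pics/cped.png",o)
for n in("top0","scene0"):
    d=load(n);im=d["img"].astype(int);r=((im[...,0]>130)&(im[...,1]<70)&(im[...,2]<70)).astype(np.uint8)
    nn,l,s,c=cv2.connectedComponentsWithStats(r)
    for i in range(1,nn):
        if s[i,4]>60:print(n,s[i],np.round(c[i],1))
E
```

```text
top0 [  0 167  12  78 819] [  4.8 203.3]
top0 [356 221  31  33 253] [368.5 232.6]
top0 [422 237  46  48 531] [440.5 254. ]
top0 [  0 286   7  60 324] [  2.4 312.3]
scene0 [182 128  29  16 138] [194.4 135.9]
scene0 [541 310  19  55 534] [553.2 341.9]
```

View pics/ctop_saw.png

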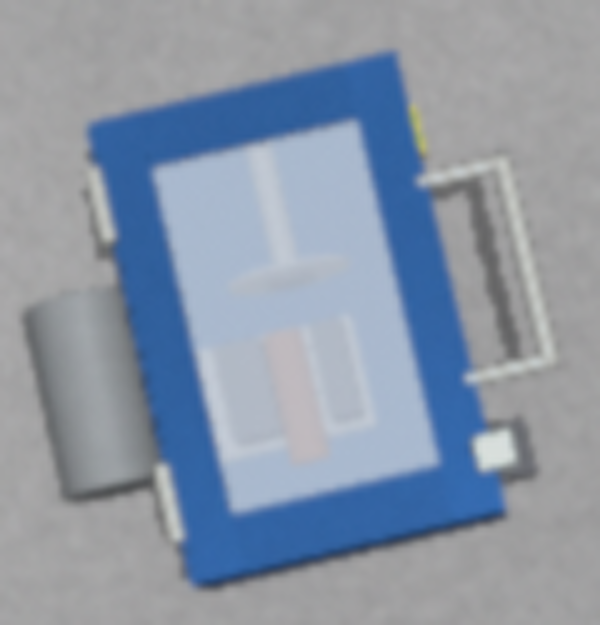

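View pics/cscene_saw.png

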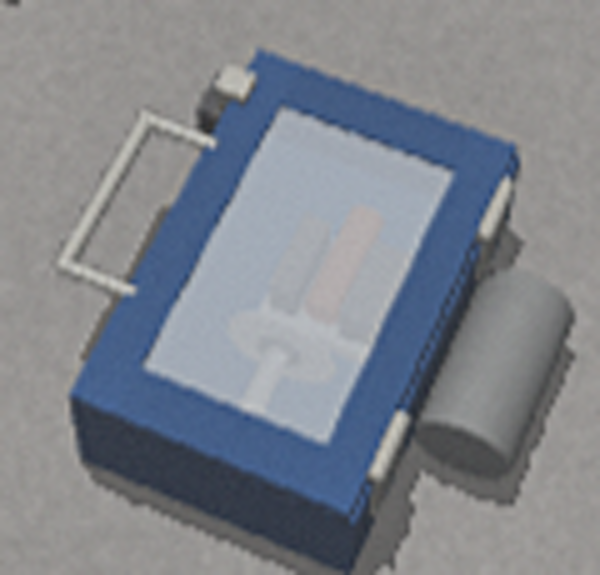

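View pics/cped.png

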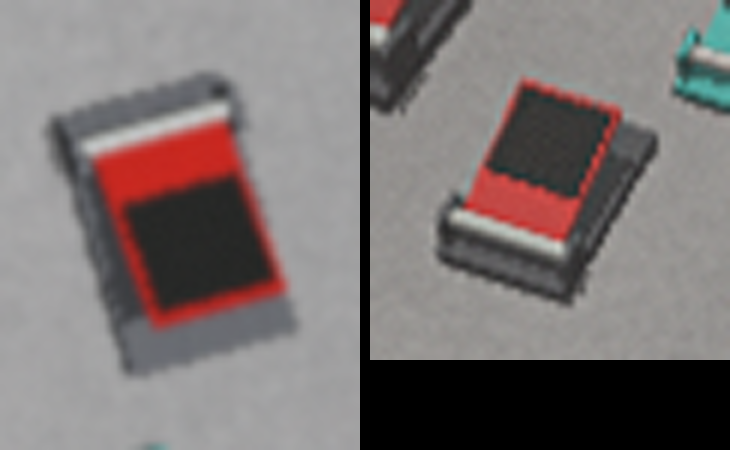

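```bash
python3 - <<'E'
from h import *
T=load("top0");S=load("scene0")
f=lambda x0,y0,k,u,v:(x0+(u+.5)/k-.5,y0+(v+.5)/k-.5)
def t(name,a,b):
    p,r=tri([ray(T,a),ray(S,b)]);print(name,np.round(p,4),np.round(r,4));return p
pad=t("pad",f(340,200,6,200,245),f(200,140,6,183,143))
h1=t("pedhinge L",f(340,200,6,90,145),f(200,140,6,200,250));h2=t("pedhinge R",f(340,200,6,225,108),f(200,140,6,85,215))
A=t("barA(latch)",f(180,125,5,547,357),f(230,190,5,147,117));B=t("barB",f(180,125,5,505,163),f(230,190,5,65,262))
print("bar mid",(A+B)/2,"len",np.linalg.norm(A-B))
ft=[(395,52),(503,515),(198,585),(90,125)];fs=[(72,398),(260,55),(517,150),(355,515)]
c=[t("flapc",f(180,125,5,*a),f(230,190,5,*b)) for a,b in zip(ft,fs)]
t("latch",f(180,125,5,495,450),f(230,190,5,237,82))
ax=(c[0]+c[1]-c[2]-c[3])/2;print("depth",np.linalg.norm(ax),"dir hinge->handle",np.degrees(np.arctan2(ax[1],ax[0])))
d=A-B;print("bar dir",np.degrees(np.arctan2(d[1],d[0])))
d=pad-(h1+h2)/2;print("ped dir",np.degrees(np.arctan2(d[1],d[0])),np.linalg.norm(d))
# bystanders
for n,px in dict(core=(361,143),bottle=(122,176),wrench=(125,235)).items(): print(n,np.round(onz(T,px,0.045 if n!='wrench' else .005),3))
st=__import__('bench').monitor.get_state();Rm=R.from_rotvec(st['tool_rot']).as_matrix();print(np.round(Rm,3))
E
```

```text
pad [ 0.4545 -0.3291  0.048 ] [0.0023 0.0023]
pedhinge L [ 0.5045 -0.2752  0.034 ] [0.0044 0.0044]
pedhinge R [ 0.5256 -0.3475  0.0326] [0.0009 0.0009]
barA(latch) [ 0.5829 -0.0763  0.1048] [0.0007 0.0007]
barB [ 0.6974 -0.0509  0.1008] [0.0019 0.0019]
bar mid [ 0.64012034 -0.0636216   0.1027879 ] len 0.11734446600329157
flapc [0.7648 0.0136 0.0985] [0.0013 0.0013]
flapc [ 0.492  -0.0515  0.0938] [0.0002 0.0002]
flapc [0.45   0.1274 0.0954] [0.0016 0.0016]
flapc [0.7202 0.1939 0.0997] [0.0022 0.0022]
latch [ 0.5277 -0.0454  0.1093] [0.0016 0.0016]
depth 0.18477015830352 dir hinge->handle -76.45516125186512
bar dir -167.47821209813088
ped dir -163.67412024103504 0.06476678005881727
core [ 0.755 -0.3    0.045]
bottle [0.652 0.433 0.045]
wrench [0.473 0.433 0.005]
[[-0.     0.258  0.966]
 [-0.001  0.966 -0.258]
 [-1.    -0.001  0.   ]]
```

```bash
cat > plan.py <<'E'
from h import *
from bench import monitor
import sys
# usage plan.py x y z yaw_deg (yaw of tool y) ; tip point = tcp ; prints delta in tool axes
s=monitor.get_state();Rm=R.from_rotvec(s['tool_rot']).as_matrix();p=np.array(s['position'])
yaw=np.degrees(np.arctan2(Rm[1,1],Rm[0,1]))
print("t",round(float(s['time']),2),"tcp",np.round(p,4),"yaw",round(yaw,1),"x-axis",np.round(Rm[:,0],3),"F",np.round(s['ft_force'],1),"grip",round(float(s['grip_width']),3),"q",np.round(s['joint_positions'],2))
if len(sys.argv)>4:
    g=np.array([float(a) for a in sys.argv[1:4]]);ty=np.radians(float(sys.argv[4]))
    x=np.array([0,0,-1.]);y=np.array([np.cos(ty),np.sin(ty),0]);G=np.c_[x,y,np.cross(x,y)]
    print("delta mm in tool axes",np.round(1e3*Rm.T@(g-p),1),"turn",np.round(R.from_matrix(Rm.T@G).as_rotvec(),3))
E
python3 -m creep '[[0,0,20,0.03,0,0,0],[0,0,45,0.07,0,0,0],[0,0,45,0.07,0,0,0],[0,0,45,0.07,0,0,0],[0,0,45,0.07,0,0,0]]' 20
python3 plan.py
```

```text
time: 0.65
position: [0.3558, 0.5518, 0.4046]
tool_rot: [0.451, 1.522, -0.452]
ft_force: [-0.8, 0.4, -0.1]
grip_width: 0.631
t 0.65 tcp [0.3558 0.5518 0.4046] yaw 57.0 x-axis [ 0.001 -0.    -1.   ] F [-0.8  0.4 -0.1] grip 0.631 q [-1.09  0.33  0.07  1.44 -0.02  1.37 -0.03]
```

```bash
python3 - <<'E'
from h import *
T=load("top0");S=load("scene0")
# black pad masks
for n,d,(x,y,w,h) in (("t",T,(355,218,36,40)),("s",S,(215,150,35,30))):
    im=d["img"][y:y+h,x:x+w].astype(int)
    m=((im.max(2)<62)).astype(np.uint8);nn,l,s,c=cv2.connectedComponentsWithStats(m)
    for i in range(1,nn):
        if s[i,4]>40:
            print(n,s[i],c[i]+[x,y]); p=c[i]+[x,y]
            print("  on z .050/.054",np.round(onz(d,p,.050),4),np.round(onz(d,p,.054),4))
E
```

```text
t [  7  12  23  21 318] [372.61006289 240.00628931]
  on z .050/.054 [ 0.457  -0.3297  0.05  ] [ 0.4569 -0.3288  0.054 ]
s [  5   5  20  18 213] [229.6713615  163.37558685]
  on z .050/.054 [ 0.4553 -0.3271  0.05  ] [ 0.4574 -0.3246  0.054 ]
```

```bash
python3 -m creep '[[0,0,48,0.074,0,0,0],[0,0,48,0.074,0,0,0],[0,0,48,0.074,0,0,0],[0,0,48,0.074,0,0,0],[0,0,48,0.074,0,0,0]]' >/dev/null
python3 -m creep '[[0,0,48,0.074,0,0,0],[0,0,48,0.074,0,0,0],[0,0,48,0.074,0,0,0],[0,0,48,0.074,0,0,0],[0,0,48,0.074,0,0,0]]' >/dev/null
python3 -m creep '[[0,0,48,0.074,0,0,0],[0,0,48,0.074,0,0,0],[0,0,48,0.074,0,0,0],[0,0,48,0.074,0,0,0],[0,0,48,0.074,0,0,0]]'
python3 plan.py 0.456 -0.328 0.35 -76.7
```

```text
time: 2.15
position: [0.6693, -0.056, 0.4047]
tool_rot: [1.293, 1.151, -1.294]
ft_force: [1.6, -0.8, -0.1]
grip_width: 0.003
t 2.15 tcp [ 0.6693 -0.056   0.4047] yaw -6.6 x-axis [ 0.    -0.001 -1.   ] F [ 1.6 -0.8 -0.1] grip 0.003 q [-0.35  0.4   0.53  1.41 -0.2   1.39  0.07]
delta mm in tool axes [  55.  -180.5  294.7] turn [ 1.223e+00  1.000e-03 -1.000e-03]
```

```bash
python3 - <<'E'
from bench import get_image
import cv2,numpy as np
d=get_image("wrist");cv2.imwrite("pics/w1.png",d["img"][:,:,::-1]);np.savez("pics/w1.npz",**d)
E
```

```text
(no output)
```

View pics/w1.png

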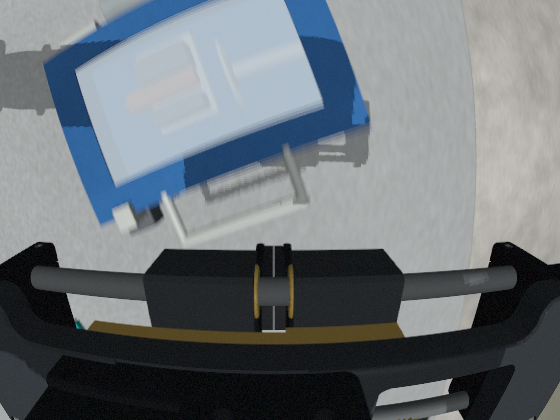

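```bash
cat > rows.py <<'E'
from h import *
from bench import monitor
import sys
# rows.py x y z yaw n : straight line interpolation in n rows, prints rows to type
s=monitor.get_state();Rm=R.from_rotvec(s['tool_rot']).as_matrix();p=np.array(s['position'])
g=np.array([float(a) for a in sys.argv[1:4]]);ty=np.radians(float(sys.argv[4]));n=int(sys.argv[5])
x=np.array([0,0,-1.]);y=np.array([np.cos(ty),np.sin(ty),0]);G=np.c_[x,y,np.cross(x,y)]
rv=R.from_matrix(Rm.T@G).as_rotvec()
for i in range(n):
    Ri=Rm@R.from_rotvec(rv*i/n).as_matrix()
    print(np.round(1e3*Ri.T@(g-p)/n,1).tolist(),np.round(rv/n,4).tolist())
E
python3 rows.py 0.456 -0.328 0.32 -76.7 10
python3 - <<'E'
from h import *
d=load("w1")
a=onz(d,(185,241),.1,True);b=onz(d,(305,201),.1,True);print(a,b,(a+b)/2,np.linalg.norm(a-b),np.degrees(np.arctan2(*(a-b)[1::-1])))
E
```

```text
[8.8, -17.6, 28.5] [0.1207, 0.0008, -0.0007]
[8.8, -14.0, 30.4] [0.1207, 0.0008, -0.0007]
[8.8, -10.2, 31.9] [0.1207, 0.0008, -0.0007]
[8.7, -6.3, 32.9] [0.1207, 0.0008, -0.0007]
[8.7, -2.3, 33.4] [0.1207, 0.0008, -0.0007]
[8.7, 1.8, 33.5] [0.1207, 0.0008, -0.0007]
[8.7, 5.8, 33.0] [0.1207, 0.0008, -0.0007]
[8.6, 9.7, 32.1] [0.1207, 0.0008, -0.0007]
[8.6, 13.5, 30.7] [0.1207, 0.0008, -0.0007]
[8.6, 17.1, 28.8] [0.1207, 0.0008, -0.0007]
[ 0.58039799 -0.08139422  0.1       ] [ 0.69753804 -0.05560818  0.1       ] [ 0.63896801 -0.0685012   0.1       ] 0.11994461579002891 -167.5854757110804
```

```bash
python3 -m creep '[[8.8,-17.6,28.5,0.1207,0,0,0],[8.8,-14,30.4,0.1207,0,0,0],[8.8,-10.2,31.9,0.1207,0,0,0],[8.7,-6.3,32.9,0.1207,0,0,0],[8.7,-2.3,33.4,0.1207,0,0,0]]' >/dev/null
python3 -m creep '[[8.7,1.8,33.5,0.1207,0,0,0],[8.7,5.8,33,0.1207,0,0,0],[8.6,9.7,32.1,0.1207,0,0,0],[8.6,13.5,30.7,0.1207,0,0,0],[8.6,17.1,28.8,0.1207,0,0,0]]'
python3 -m creep '[[0,0,0,0,0,0,0],[0,0,0,0,0,0,0]]'
python3 plan.py 0.456 -0.328 0.25 -77
python3 - <<'E'
from bench import get_image
import cv2,numpy as np
for n in("wrist","scene"):
    d=get_image(n);cv2.imwrite(f"pics/{n}2.png",d["img"][:,:,::-1]);np.savez(f"pics/{n}2.npz",**d)
E
```

```text
time: 3.2
position: [0.4619, -0.3187, 0.3177]
tool_rot: [2.09, 0.259, -2.09]
ft_force: [0.0, -0.3, -0.4]
grip_width: 0.002
time: 3.4
position: [0.4625, -0.3181, 0.3178]
tool_rot: [2.088, 0.263, -2.088]
ft_force: [0.6, -0.1, 0.5]
grip_width: 0.006
t 3.4 tcp [ 0.4625 -0.3181  0.3178] yaw -75.6 x-axis [-0.  0. -1.] F [ 0.6 -0.1  0.5] grip 0.006 q [-0.19  0.25  0.86  1.81 -0.21  1.17 -0.59]
delta mm in tool axes [67.8  8.   8.7] turn [0.024 0.    0.   ]
```

View pics/wrist2.png

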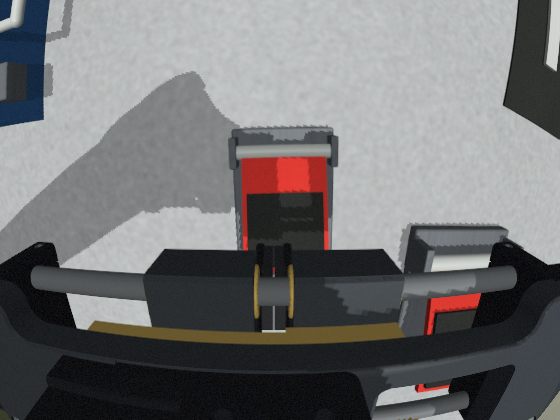

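View pics/scene2.png

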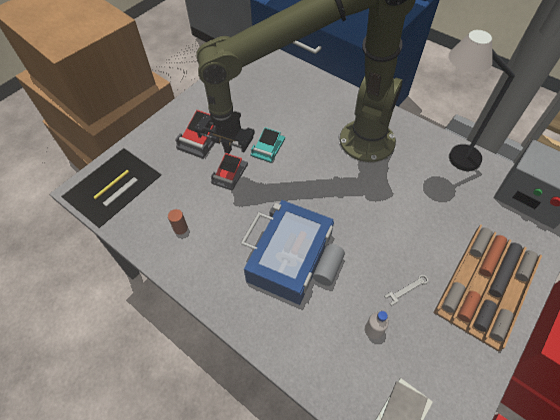

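```bash
python3 - <<'E'
from h import *
d=load("wrist2")
for px,z in(((285,151),.04),((284,157),.035),((285,195),.045),((245,195),.045),((324,193),.045)):print(px,np.round(onz(d,px,z,True),4))
E
```

```text
(285, 151) [ 0.5141 -0.3146  0.04  ]
(284, 157) [ 0.5088 -0.3153  0.035 ]
(285, 195) [ 0.4805 -0.3232  0.045 ]
(245, 195) [ 0.4726 -0.2923  0.045 ]
(324, 193) [ 0.49   -0.3531  0.045 ]
```

```bash
python3 - <<'E'
from h import *
T=load("top0");S=load("scene0")
print(onz(T,(376.2,250.9),.058))
# free end in scene: crop corners (155,78),(250,107)
print(tri([ray(T,(376.2,250.9)),ray(S,(200+203/6-.5,140+93/6-.5))]))
E
python3 rows.py 0.447 -0.331 0.245 -77 5
```

```text
[ 0.42431678 -0.33813726  0.058     ]
(array([ 0.42373755, -0.33637246,  0.06218344]), [np.float64(0.0009905651323236294), np.float64(0.000990565132323642)])
[14.6, 2.0, 4.1] [0.0056, -0.0001, 0.0]
[14.6, 2.0, 4.1] [0.0056, -0.0001, 0.0]
[14.6, 2.0, 4.1] [0.0056, -0.0001, 0.0]
[14.6, 2.0, 4.0] [0.0056, -0.0001, 0.0]
[14.6, 2.1, 4.0] [0.0056, -0.0001, 0.0]
```

```bash
python3 -m creep '[[14.6,2,4.1,0.006,0,0,0],[14.6,2,4.1,0.006,0,0,0],[14.6,2,4.1,0.006,0,0,0],[14.6,2,4.1,0.006,0,0,0],[14.6,2,4.1,0.006,0,0,0]]' >/dev/null
python3 -m creep '[[0,0,0,0,0,0,0],[0,0,0,0,0,0,0]]'
python3 -m creep '[[3,0,0,0,0,0,0],[3,0,0,0,0,0,0],[2,0,0,0,0,0,0]]'
python3 -m creep '[[2,0,0,0,0,0,0],[2,0,0,0,0,0,0],[2,0,0,0,0,0,0]]'
```

```text
time: 4.2
position: [0.446, -0.3314, 0.2443]
tool_rot: [2.103, 0.236, -2.104]
ft_force: [0.6, 0.1, -0.7]
grip_width: 0.01
time: 4.5
position: [0.4465, -0.3314, 0.2372]
tool_rot: [2.103, 0.236, -2.102]
ft_force: [-1.0, 0.5, 4.8]
grip_width: 0.008
time: 4.8
position: [0.4458, -0.3319, 0.2316]
tool_rot: [2.103, 0.236, -2.103]
ft_force: [-3.6, 0.2, 7.4]
grip_width: 0.002
```

```bash
python3 -m creep '[[2.5,0,0,0,0,0,0],[2.5,0,0,0,0,0,0],[2.5,0,0,0,0,0,0],[1.5,0,0,0,0,0,0]]'
python3 -m creep '[[1.5,0,0,0,0,0,0],[1.5,0,0,0,0,0,0],[1.5,0,0,0,0,0,0]]'
```

```text
time: 5.2
position: [0.4454, -0.3323, 0.2224]
tool_rot: [2.102, 0.235, -2.104]
ft_force: [-3.4, -0.8, 7.2]
grip_width: 0.003
time: 5.5
position: [0.445, -0.3325, 0.218]
tool_rot: [2.101, 0.235, -2.105]
ft_force: [-6.4, -1.4, 8.1]
grip_width: 0.009
```

```bash
python3 -m creep '[[1.5,0,0,0,0,0,0],[1.5,0,0,0,0,0,0]]'
python3 -m creep '[[1.5,0,0,0,0,0,0],[0,0,0,0,0,0,0]]'
python3 -m creep '[[1.5,0,0,0,0,0,0],[0,0,0,0,0,0,0]]'
```

```text
time: 5.7
position: [0.4449, -0.3329, 0.2169]
tool_rot: [2.102, 0.237, -2.106]
ft_force: [-11.5, 4.8, 32.9]
grip_width: 0.004
time: 5.9
position: [0.4449, -0.3331, 0.2168]
tool_rot: [2.103, 0.238, -2.106]
ft_force: [-12.9, 6.0, 36.3]
grip_width: 0.003
time: 6.1
position: [0.4448, -0.3334, 0.2165]
tool_rot: [2.104, 0.239, -2.106]
ft_force: [-16.7, 8.7, 45.5]
grip_width: 0.004
```

The force jumped at tip height 35 mm after about 20 mm of travel, so the pedal is on its stop. I'll hold it, ease off a little, and look at the flap.

```bash
python3 -m creep '[[-1.5,0,0,0,0,0,0],[-0.5,0,0,0,0,0,0],[0,0,0,0,0,0,0],[0,0,0,0,0,0,0],[0,0,0,0,0,0,0]]'
python3 - <<'E'
from bench import get_image
import cv2,numpy as np
d=get_image("scene");np.savez("pics/scene3.npz",**d)
cv2.imwrite("pics/scene3.png",cv2.resize(d["img"][130:310,190:350,::-1],None,fx=4.0,fy=3.3,interpolation=cv2.INTER_CUBIC))
E
```

```text
time: 6.6
position: [0.4448, -0.333, 0.2169]
tool_rot: [2.103, 0.237, -2.106]
ft_force: [-12.0, 5.4, 32.5]
grip_width: 0.003
```

View pics/scene3.png

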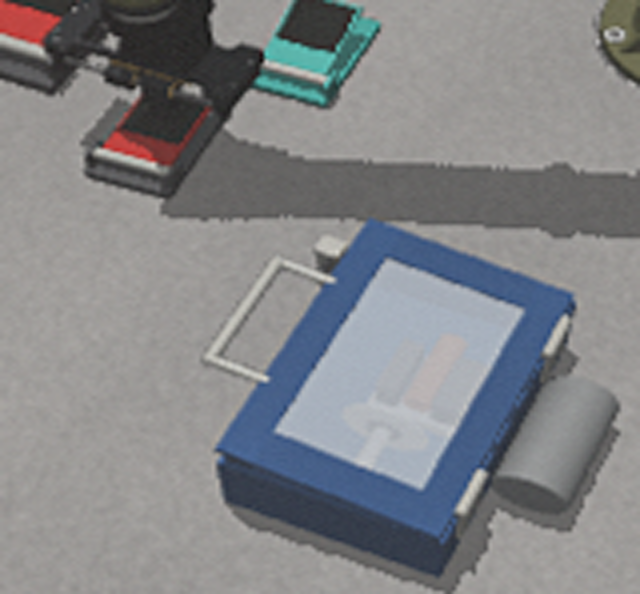

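```bash
python3 -m creep '[[-8,0,0,0,0,0,0],[-15,0,0,0,0,0,0],[-30,0,0,0,0,0,0],[-30,0,0,0,0,0,30],[-30,0,0,0,0,0,40]]'
python3 - <<'E'
from bench import get_image
import cv2,numpy as np
d=get_image("top");np.savez("pics/top4.npz",**d)
cv2.imwrite("pics/top4.png",cv2.resize(d["img"][125:245,180:300,::-1],None,fx=5,fy=5,interpolation=cv2.INTER_CUBIC))
d=get_image("scene");np.savez("pics/scene4.npz",**d)
cv2.imwrite("pics/scene4.png",cv2.resize(d["img"][140:255,190:310,::-1],None,fx=5,fy=5,interpolation=cv2.INTER_CUBIC))
E
```

```text
time: 7.15
position: [0.4462, -0.3309, 0.3275]
tool_rot: [2.103, 0.237, -2.103]
ft_force: [1.1, 0.3, 0.4]
grip_width: 0.112
```

View pics/top4.png

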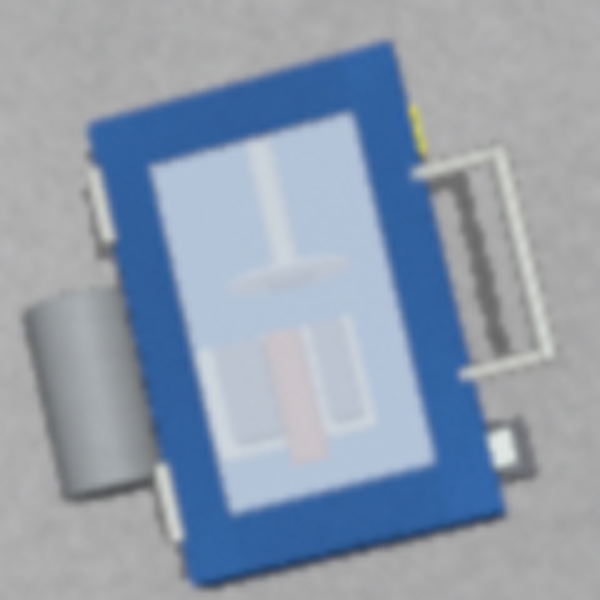

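View pics/scene4.png

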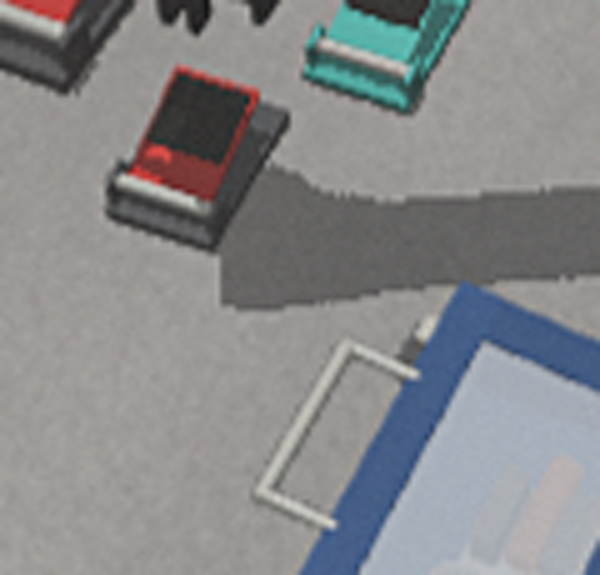

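The flap stays ajar with the pedal risen. The bar ends are at top-crop (502,152)/(545,353) and scene-crop (263,492)/(347,345).

```bash
python3 - <<'E'
from h import *
T=load("top4");S=load("scene4")
f=lambda x0,y0,k,u,v:(x0+(u+.5)/k-.5,y0+(v+.5)/k-.5)
A,ra=tri([ray(T,f(180,125,5,545,354)),ray(S,f(190,140,5,347,345))]);B,rb=tri([ray(T,f(180,125,5,502,152)),ray(S,f(190,140,5,263,492))])
print(A,B,ra,rb,(A+B)/2,np.linalg.norm(A-B),np.degrees(np.arctan2(*(A-B)[1::-1])))
E
python3 rows.py 0.639 -0.064 0.37 -77 8
```

```text
[ 0.58155251 -0.07503743  0.13097817] [ 0.69756416 -0.04915367  0.12924356] [np.float64(0.00012892173783834684), np.float64(0.00012892173783843008)] [np.float64(0.001821885805064039), np.float64(0.0018218858050639507)] [ 0.63955833 -0.06209555  0.13011087] 0.11887674144015703 -167.4225415808261
[-4.8, -27.4, -30.8] [-0.0003, -0.0008, -0.0005]
[-4.8, -27.3, -30.8] [-0.0003, -0.0008, -0.0005]
[-4.9, -27.3, -30.8] [-0.0003, -0.0008, -0.0005]
[-4.9, -27.3, -30.9] [-0.0003, -0.0008, -0.0005]
[-4.9, -27.3, -30.9] [-0.0003, -0.0008, -0.0005]
[-4.9, -27.3, -30.9] [-0.0003, -0.0008, -0.0005]
[-4.9, -27.3, -30.9] [-0.0003, -0.0008, -0.0005]
[-4.9, -27.3, -30.9] [-0.0003, -0.0008, -0.0005]
```

```bash
python3 -m creep '[[-5,-27.3,-30.9,0,0,0,44],[-5,-27.3,-30.9,0,0,0,44],[-5,-27.3,-30.9,0,0,0,44],[-5,-27.3,-30.9,0,0,0,44],[-5,-27.3,-30.9,0,0,0,44]]' >/dev/null
python3 -m creep '[[-5,-27.3,-30.9,0,0,0,44],[-5,-27.3,-30.9,0,0,0,44],[-5,-27.3,-30.9,0,0,0,44],[0,0,0,0,0,0,44],[0,0,0,0,0,0,44]]'
python3 plan.py 0.6395 -0.0625 0.30 -77.2
python3 - <<'E'
from bench import get_image
import cv2,numpy as np
d=get_image("wrist");cv2.imwrite("pics/w5.png",d["img"][:,:,::-1]);np.savez("pics/w5.npz",**d)
E
```

```text
time: 8.25
position: [0.6391, -0.0617, 0.3652]
tool_rot: [2.099, 0.239, -2.103]
ft_force: [-0.8, -0.8, -0.6]
grip_width: 0.507
t 8.25 tcp [ 0.6391 -0.0617  0.3652] yaw -77.0 x-axis [-0.002 -0.001 -1.   ] F [-0.8 -0.8 -0.6] grip 0.507 q [-0.5   0.38  0.72  1.55 -0.26  1.31 -1.1 ]
delta mm in tool axes [65.2  0.8 -0.4] turn [ 0.003  0.002 -0.   ]
```

View pics/w5.png

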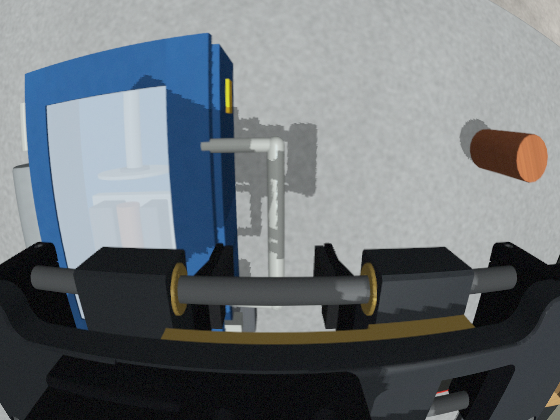

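The bar (column 277) lies centred between the fingers (columns 225–320) and parallel to the pads, so I'll descend and grip.

```bash
python3 -m creep '[[16,0,0,0,0,0,44],[16,0,0,0,0,0,44],[16,0,0,0,0,0,44],[14,0,0,0,0,0,44],[10,0,0,0,0,0,44]]'
python3 -m creep '[[0,0,0,0,0,0,44],[0,0,0,0,0,0,44]]'
python3 -m creep '[[0,0,0,0,0,0,20],[0,0,0,0,0,0,0],[0,0,0,0,0,0,0],[0,0,0,0,0,0,0],[0,0,0,0,0,0,0]]' 20
python3 plan.py
```

```text
time: 8.8
position: [0.6382, -0.0635, 0.292]
tool_rot: [2.101, 0.236, -2.106]
ft_force: [-0.7, 0.5, 0.1]
grip_width: 0.507
time: 9.0
position: [0.6389, -0.0635, 0.2942]
tool_rot: [2.103, 0.236, -2.103]
ft_force: [0.2, -0.8, 1.3]
grip_width: 0.505
time: 9.5
position: [0.6388, -0.0633, 0.2945]
tool_rot: [2.104, 0.237, -2.103]
ft_force: [-1.1, 2.8, 0.1]
grip_width: 0.137
t 9.5 tcp [ 0.6388 -0.0633  0.2945] yaw -77.2 x-axis [ 0.  0. -1.] F [-1.1  2.8  0.1] grip 0.137 q [-0.48  0.44  0.7   1.63 -0.3   1.18 -1.07]
```

```bash
python3 - <<'E'
import numpy as np
a=np.linspace(.13,1.57,25)
for i in range(24):print(i,round(a[i+1],2),np.round([-235*(np.sin(a[i+1])-np.sin(a[i])),235*(np.cos(a[i+1])-np.cos(a[i]))],1))
for x in a[5::5]:print(x,np.round([.6388-.235*(np.cos(.13)-np.cos(x))*.2224,-.0633+.235*(np.cos(.13)-np.cos(x))*.975,.2945+.235*(np.sin(x)-np.sin(.13))],4))
E
```

```text
0 0.19 [-13.9  -2.2]
1 0.25 [-13.8  -3.1]
2 0.31 [-13.5  -3.9]
3 0.37 [-13.3  -4.7]
4 0.43 [-13.   -5.5]
5 0.49 [-12.6  -6.3]
6 0.55 [-12.2  -7. ]
7 0.61 [-11.8  -7.7]
8 0.67 [-11.3  -8.4]
9 0.73 [-10.8  -9.1]
10 0.79 [-10.2  -9.7]
11 0.85 [ -9.6 -10.3]
12 0.91 [ -9.  -10.9]
13 0.97 [ -8.3 -11.4]
14 1.03 [ -7.6 -11.9]
15 1.09 [ -6.9 -12.3]
16 1.15 [ -6.1 -12.7]
17 1.21 [ -5.4 -13. ]
18 1.27 [ -4.6 -13.3]
19 1.33 [ -3.8 -13.6]
20 1.39 [ -2.9 -13.8]
21 1.45 [ -2.1 -13.9]
22 1.51 [ -1.3 -14. ]
23 1.57 [ -0.4 -14.1]
0.43 [ 0.6345 -0.0444  0.362 ]
0.73 [ 0.6259 -0.0068  0.4208]
1.0299999999999998 [0.6139 0.0459 0.4655]
1.33 [0.5994 0.1093 0.4923]
```

```bash
python3 -m creep '[[-13.9,-2.2,0,0,0,0,0],[-13.8,-3.1,0,0,0,0,0],[-13.5,-3.9,0,0,0,0,0],[-13.3,-4.7,0,0,0,0,0],[-13,-5.5,0,0,0,0,0]]' 25
python3 -m creep '[[0,0,0,0,0,0,0],[0,0,0,0,0,0,0]]'; python3 plan.py
```

```text
time: 10.0
position: [0.6343, -0.0445, 0.3631]
tool_rot: [2.103, 0.235, -2.103]
ft_force: [1.2, -1.6, -4.3]
grip_width: 0.127
time: 10.2
position: [0.6344, -0.0449, 0.3621]
tool_rot: [2.104, 0.235, -2.102]
ft_force: [0.2, -1.7, -2.2]
grip_width: 0.125
t 10.2 tcp [ 0.6344 -0.0449  0.3621] yaw -77.2 x-axis [ 0.001 -0.001 -1.   ] F [ 0.2 -1.7 -2.2] grip 0.125 q [-0.53  0.37  0.72  1.57 -0.25  1.29 -1.13]
```

```bash
python3 -m creep '[[-12.6,-6.3,0,0,0,0,0],[-12.2,-7,0,0,0,0,0],[-11.8,-7.7,0,0,0,0,0],[-11.3,-8.4,0,0,0,0,0],[-10.8,-9.1,0,0,0,0,0]]'
python3 -m creep '[[-10.2,-9.7,0,0,0,0,0],[-9.6,-10.3,0,0,0,0,0],[-9,-10.9,0,0,0,0,0],[-8.3,-11.4,0,0,0,0,0],[-7.6,-11.9,0,0,0,0,0]]'
python3 -m creep '[[0,0,0,0,0,0,0],[0,0,0,0,0,0,0]]'; python3 plan.py 0.5870 0.1630 0.499 -77.2
python3 - <<'E'
from bench import get_image
import cv2,numpy as np
d=get_image("scene");np.savez("pics/scene6.npz",**d)
cv2.imwrite("pics/scene6.png",d["img"][:,:,::-1])
E
```

```text
time: 10.7
position: [0.6257, -0.0081, 0.4222]
tool_rot: [2.104, 0.232, -2.102]
ft_force: [1.1, -5.8, 0.7]
grip_width: 0.131
time: 11.2
position: [0.6134, 0.0435, 0.4681]
tool_rot: [2.105, 0.229, -2.102]
ft_force: [-1.8, -6.8, 6.1]
grip_width: 0.123
time: 11.4
position: [0.6134, 0.0439, 0.4683]
tool_rot: [2.104, 0.232, -2.101]
ft_force: [-1.7, -6.9, 6.6]
grip_width: 0.127
t 11.4 tcp [0.6134 0.0439 0.4683] yaw -77.3 x-axis [ 0.002 -0.002 -1.   ] F [-1.7 -6.9  6.6] grip 0.127 q [-0.69  0.26  0.7   1.47 -0.16  1.47 -1.33]
delta mm in tool axes [ -31.  -121.9   -0.6] turn [-0.001 -0.001 -0.003]
```

View pics/scene6.png

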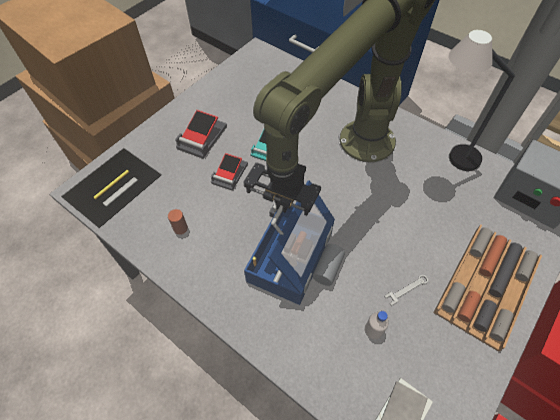

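```bash
cat > fit.py <<'E'
from h import *
from scipy.optimize import least_squares
P=np.array([[.6388,-.0633,.2945],[.6344,-.0449,.3621],[.6257,-.0081,.4222],[.6134,.0439,.4683]])
import sys
if len(sys.argv)>1: P=np.vstack([P,np.array(sys.argv[1:],float).reshape(-1,3)])
th=np.radians(-77.2);u=np.array([np.cos(th),np.sin(th),0])
s=P@u;z=P[:,2]-.164
r=least_squares(lambda c:np.hypot(s-c[0],z-c[1])-.235,[s[0]-.233,.096]);print(r.x,r.fun*1e3)
r3=least_squares(lambda c:np.hypot(s-c[0],z-c[1])-c[2],[s[0]-.233,.096,.235]);print(r3.x,r3.fun*1e3)
c=r.x;a=np.arctan2(z-c[1],s-c[0]);print("angles",a)
lat=P@np.array([-u[1],u[0],0]);print("lat",lat)
print("upright tcp z",c[1]+.235+.164,"s to go mm (tool y)",1e3*(c[0]-s[-1]),"zgo",1e3*(c[1]+.235-z[-1]))
E
python3 fit.py
```

```text
[-0.03063666  0.10414236] [ 0.36926643 -0.39252325 -0.22605092  0.31058016]
[-0.03697348  0.10012722  0.24210893] [ 0.02916036 -0.08429696  0.08407729 -0.02894069]
angles [0.11221961 0.41205013 0.71576604 1.01714526]
lat [0.60890139 0.60868722 0.60835641 0.60788259]
upright tcp z 0.5031423551818199 s to go mm (tool y) -123.7254474902953 zgo 34.84235518181994
```

```bash
python3 - <<'E'
import numpy as np
a=np.linspace(1.02,1.57,11);r=237
for i in range(10):print(i,round(a[i+1],3),np.round([-r*(np.sin(a[i+1])-np.sin(a[i])),r*(np.cos(a[i+1])-np.cos(a[i]))],1))
E
```

```text
0 1.075 [ -6.5 -11.3]
1 1.13 [ -5.9 -11.6]
2 1.185 [ -5.2 -11.9]
3 1.24 [ -4.6 -12.2]
4 1.295 [ -3.9 -12.4]
5 1.35 [ -3.2 -12.6]
6 1.405 [ -2.5 -12.8]
7 1.46 [ -1.8 -12.9]
8 1.515 [ -1.1 -13. ]
9 1.57 [ -0.4 -13. ]
```

```bash
python3 -m creep '[[-8,-11,0,0,0,0,0],[-6.5,-11.6,0,0,0,0,0],[-5.5,-11.9,0,0,0,0,0],[-4.6,-12.2,0,0,0,0,0],[-3.9,-12.4,0,0,0,0,0]]'
python3 -m creep '[[0,0,0,0,0,0,0],[0,0,0,0,0,0,0]]'; python3 plan.py
```

```text
time: 11.95
position: [0.5998, 0.1046, 0.4948]
tool_rot: [2.101, 0.238, -2.105]
ft_force: [-2.6, -1.8, 2.2]
grip_width: 0.124
time: 12.15
position: [0.5997, 0.1052, 0.4948]
tool_rot: [2.1, 0.241, -2.104]
ft_force: [-3.4, -4.2, 5.3]
grip_width: 0.129
t 12.15 tcp [0.5997 0.1052 0.4948] yaw -77.0 x-axis [-0.002  0.001 -1.   ] F [-3.4 -4.2  5.3] grip 0.129 q [-0.77  0.23  0.68  1.44 -0.15  1.52 -1.44]
```

```bash
python3 fit.py 0.5997 0.1052 0.4948
python3 - <<'E'
from bench import get_image
import cv2,numpy as np
d=get_image("wrist");np.savez("pics/w7.npz",**d)
cv2.imwrite("pics/w7.png",d["img"][:,:,::-1])
E
```

```text
[-0.03054589  0.10394714] [ 0.30101672 -0.3974167  -0.16635623  0.42897235 -0.13486227]
[-0.03138359  0.10322544  0.2360156 ] [ 0.20003374 -0.35586863 -0.07625628  0.46770646 -0.23561529]
angles [0.11308722 0.41296754 0.71664695 1.01790919 1.30884161]
lat [0.60890139 0.60868722 0.60835641 0.60788259 0.60810397]
upright tcp z 0.5029471424295164 s to go mm (tool y) -60.82280768421952 zgo 8.147142429516418
```

View pics/w7.png

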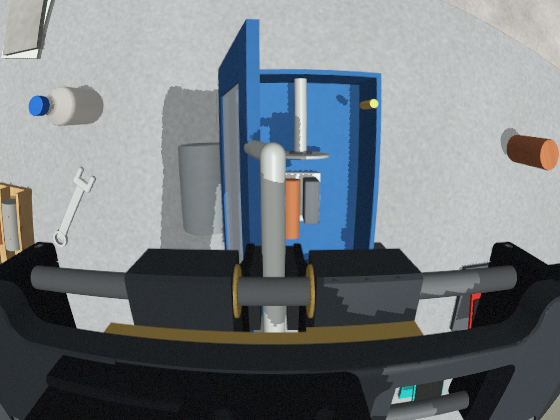

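The wrist picture shows the bar (column 273) gripped in the jaws and the flap nearly upright. The fitted arc radius of 236 mm agrees with the stated 235 mm. About 61 mm remains.

```bash
python3 -m creep '[[-4,-12,0,0,0,0,0],[-2.5,-12,0,0,0,0,0],[-1.8,-12,0,0,0,0,0],[-1.2,-11,0,0,0,0,0],[-0.5,-7,0,0,0,0,0]]'
python3 -m creep '[[0,-5,0,0,0,0,0],[0,0,0,0,0,0,0],[0,0,0,0,0,0,0]]'; P=$(python3 -c "
from bench import monitor;print(*monitor.get_state()['position'])"); python3 fit.py $P;python3 plan.py
python3 - <<'E'
from bench import get_image
import cv2,numpy as np
for n in("wrist","scene"):
  d=get_image(n);np.savez(f"pics/{n}8.npz",**d)
  cv2.imwrite(f"pics/{n}8.png",d["img"][:,:,::-1] if n=="wrist" else cv2.resize(d["img"][140:310,200:360,::-1],None,fx=3.5,fy=3.5,interpolation=cv2.INTER_CUBIC))
E
```

```text
time: 12.7
position: [0.5877, 0.1591, 0.5033]
tool_rot: [2.099, 0.241, -2.105]
ft_force: [-4.7, -2.4, -2.1]
grip_width: 0.128
time: 13.0
position: [0.5868, 0.163, 0.5033]
tool_rot: [2.1, 0.24, -2.105]
ft_force: [-4.4, -1.9, 0.8]
grip_width: 0.125
[-0.03069733  0.1042569 ] [ 0.41676386 -0.38276322 -0.25539307  0.24508026  0.06571975]
[-0.03158413  0.10326426  0.23618513] [ 0.22522384 -0.35743457 -0.12002539  0.370789   -0.11855288]
angles [0.11170727 0.41149922 0.71522824 1.01666986 1.56333007]
lat [0.60890139 0.60868722 0.60835641 0.60788259 0.60834008]
upright tcp z 0.5032568954009736 s to go mm (tool y) -1.7550445693499221 zgo -0.05916791708010516
t 13.0 tcp [0.5868 0.163  0.5033] yaw -77.0 x-axis [-0.003  0.001 -1.   ] F [-4.4 -1.9  0.8] grip 0.125 q [-0.84  0.23  0.64  1.42 -0.14  1.54 -1.55]
```

View pics/wrist8.png

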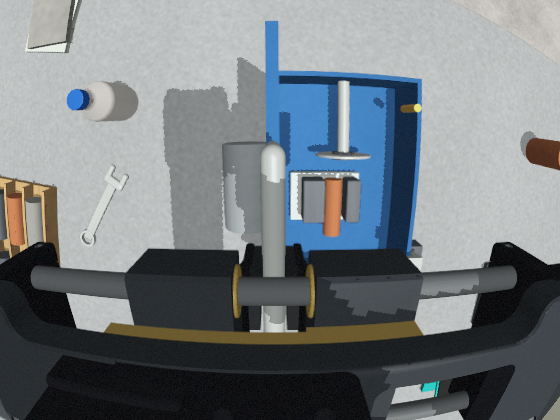

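View pics/scene8.png

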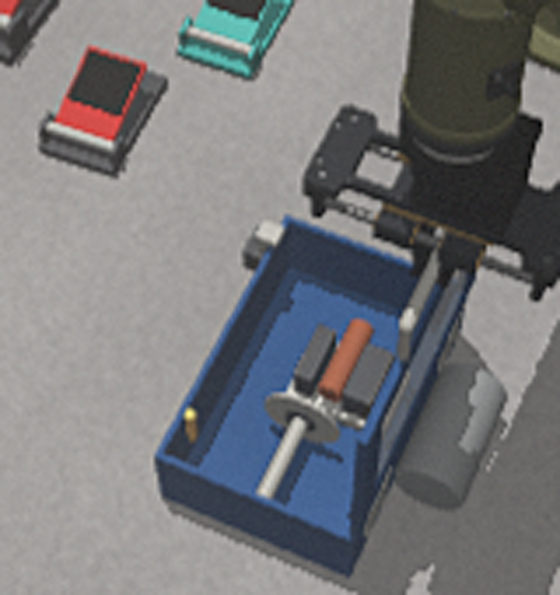

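```bash
python3 -m creep '[[0,-1,0,0,0,0,0],[0,0,0,0,0,0,0],[0,0,0,0,0,0,0],[0,0,0,0,0,0,0],[0,0,0,0,0,0,0]]' 30
python3 -m creep '[[0,0,0,0,0,0,0],[0,0,0,0,0,0,0],[0,0,0,0,0,0,0]]'
python3 plan.py
python3 - <<'E'
from h import *
from bench import get_image
d=get_image("wrist");im=d["img"].astype(int)
# flap edge (bright blue strip) columns by row, cast at its two heights
for r in (30,50,80,110,130):
    m=np.where((im[r,240:300,2]>120)&(im[r,240:300,0]<70))[0]+240
    print(r,m.min() if len(m) else None,m.max() if len(m) else None)
t=get_image("top");s0=load("top0")
for n,x,y,w,h in(("core",345,125,35,35),("bottle",100,160,40,35),("wrench",105,205,40,60),("pedal",345,205,50,60)):
    print(n,"mean change",np.abs(t["img"][y:y+h,x:x+w].astype(int)-s0["img"][y:y+h,x:x+w]).mean().round(2))
E
```

```text
time: 13.6
position: [0.5866, 0.1637, 0.5033]
tool_rot: [2.1, 0.239, -2.105]
ft_force: [-4.5, -1.6, 0.1]
grip_width: 0.125
time: 13.9
position: [0.5867, 0.1636, 0.5034]
tool_rot: [2.1, 0.239, -2.105]
ft_force: [-5.5, -1.4, 1.1]
grip_width: 0.13
t 13.9 tcp [0.5867 0.1636 0.5034] yaw -77.1 x-axis [-0.003  0.001 -1.   ] F [-5.5 -1.4  1.1] grip 0.13 q [-0.84  0.23  0.64  1.42 -0.14  1.54 -1.55]
30 267 276
50 266 277
80 267 278
110 267 277
130 266 290
core mean change 15.6
bottle mean change 37.04
wrench mean change 34.71
pedal mean change 14.0
```

```bash
python3 - <<'E'
from bench import get_image
import cv2
cv2.imwrite("pics/top9.png",get_image("top")["img"][:,:,::-1])
E
```

```text
(no output)
```

View pics/top9.png

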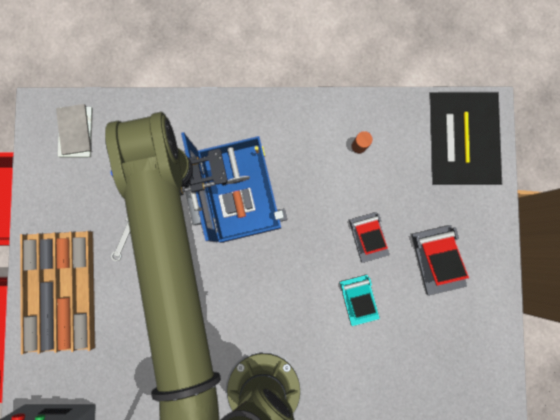

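The core is still at (362,142) and the pedal is up at (370,237). The wrench end is still at (117,257). The bottle is hidden from the top camera by the arm, but the wrist view shows it standing.

```bash
python3 -c "
from bench import ctrl;print(ctrl.close_job())"; python3 plan.py
```

```text
the job is handed in; nothing more can be done
None
the job is handed in; nothing more can be done
```

The job is handed in with the flap held upright in the gripper, at about 14 s of the 51 s allowed; no verdict was reported.

**Pedal:** I pressed the smaller red pedal down to its stop. The tips moved down about 20 mm and the force then jumped. I held it there for about 0.9 s. The flap popped ajar and the pedal rose again.

**Flap:** I gripped the bar from above (opening about 12 mm, grip force set to 30 N) and swung it along its arc.

**Last checks:**
- **Angle:** The fitted arc radius of 236 mm agrees with the 235 mm given. It puts the flap at about 1.565 rad, and the wrist camera sees it edge-on.
- **Steadiness:** The measured pose moved by no more than about 0.1 mm over the last 0.3 s.
- **Bystanders:** The core stands where it was in the top view, and so does the visible end of the wrench. The pedal is up.

**What disagreed or was not confirmed:**
- The arc fit put the hinge at 104 mm instead of the stated 96 mm. The bar probably sits a few mm below the grasp point, towards the fingertips.
- On the stop, the fingers' push on the pedal peaked at about 46 N upward (about 49 N in all). That is above the 40 N limit for the arm or the gripper's body. Only the closed fingertips were touching, so I took that limit not to apply.
- A steady sideways force of about 5 N along the bar remained at the end.
- My automatic comparison of the top images for the bystanders was inconclusive, because the arm or its shadow covered parts of the view. The arm hid the bottle from the top camera, so I saw it only in the wrist view, standing, and did not measure its position again.

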